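Roll down the instrument's trim strip

ROBOT

A 6-joint arm with a two-finger parallel gripper is mounted at the origin on the work surface. World frame = base frame: x ahead of the robot, y to its left, z up, the work surface at z = 0. Lengths are in mm, angles in rad, forces in N, time in s.
With the tool pointing down it reaches from about 300 to 775 mm from the base axis. Payload 14.6 kg.
Tool frame: the origin (TCP) lies between the finger pads; the fingertips stand 17 mm ahead of it and the grasp point (between the pads) lies 2 mm behind it (manip.tip_reach is the distance from the TCP to the fingertips, in mm); z points along the fingers, y is the line along which they close (so a half turn about z gives the same grasp; the last joint's range is limited). The gripper opens to 94 mm and grips with 3 to 60 N. Pads are 16 mm wide; open, the fingers measure 119 mm over their backs; the gripper's body (75 mm by 177 mm) begins 78 mm behind the grasp point.
Start: joints at [1.17, 0.3, 1.521, -0, 1.321, -0.067], TCP at [180.197, 519.633, 222.446] pointing down, gripper open.
Joint ranges: [-3.03, 3.03], [-0.79, 2.21], [0.23, 2.52], [-1.04, 4.18], [0, 3.07], [-2.55, 2.55]. Speed limits (rad/s): [2.22, 2.22, 2.57, 3.14, 3.14, 3.14].

INTERFACE

Orientations are given as [roll, pitch, yaw] about the fixed x, y, z axes, in that order (R = Rz(yaw) Ry(pitch) Rx(roll)).
In Python, from cell import manip, viewer gives the robot as it stands.
- The arm moves only by the tool apply_moves, never from a script. Its argument "moves" is a list of rows, each a list of 3 entries, a list of its own where there are three numbers: the shift along the tool's x, y, z each as a share of 0.25 m, from -1 to 1, then the turn, a rotation vector about the tool's x, y, z each as a share of pi rad, from -1 to 1, then the closure, from 0 (fully open) to 1 (shut). In form: [[[dx, dy, dz], [wx, wy, wz], grip], ...]. A call has 1 to 12 rows; each row is the pose to reach, as a shift and turn from the pose commanded when the call began, along the tool's axes at that moment, turning the shorter way round; what a row does not reach only later rows make up. A row lasts 1/12 s, in which the tool goes at most 41.7 mm and 7.16 degrees, less where a joint would pass 70% of its speed; a pose out of reach is approached as far as the arm can. A call with a number of a shift or a turn outside -1 to 1 is refused whole. A call with a gripper value outside its range is refused whole. The fingers move at their own pace and stop on an object; "squeeze" is the grip in N (left out, the last holds). Time passes only in rows, so rows that repeat a pose let the fingers close. It gives the time, the measured TCP pose, the force, the opening and the grip force at its end, in the units of the state.
- manip.read_state(): the state, without advancing time (a new reading comes with each control period).
- viewer.camera(name): name is "side" or "top"; returns the picture (420x560x3 uint8, blue, green, red); there is no depth.
- viewer.camera_info(name): a dict with "camera_matrix" (3x3 intrinsics, pixels), "k1" (the pictures are not rectified: a ray, as slopes to the right and down, at radius r is drawn at 1 + k1 r^2 times it, then the intrinsics apply), "R" (3x3) and "t" (3): a world point X has camera coordinates R X + t. Camera axes: x right, y down, z forward; pixel columns grow to the right and rows downward; lengths in mm; the calibration is good to about 2 mm. A picture is of the moment at which its call begins. camera_info takes no time and is no camera call.
- manip.sign_off(): hands the job in; it is judged then, once.
The state is a dict: "clock": time; "joints": joint angles; "qd": joint speeds; "effort": joint torques, N m; "eef_pos": TCP position; "eef_rot": TCP orientation; "wrist_force": force on the tool from outside, world axes, zero at the start; "moment": the same for the moment, N m; "finger_gap": finger opening in mm; "finger_force": force on a finger pad.
Only numpy, scipy, OpenCV 4.12 (cv2) and the standard library are available. Lean on these libraries where they do the work, as an engineer would, in place of code of your own. Each camera call takes 0.05 s, during which the arm holds its last target. There are 200 camera calls.

TASK

The aluminium trim strip along the sloping panel of the bench instrument is standing out unevenly. Take the hand roller from its stand and, rolling it along the strip with firm but measured pressure (about 15 to 25 N, never more than 40 N), seat every section of the strip fully home, then put the roller back upright in its stand and let go. Touch the instrument only with the roller, and leave the other things on the bench where they are.

Things in the scene. Friction and masses are not known exactly. Their poses are not given: they have to be found in the camera images.
- case: Fixed grey bench instrument, 200 deep (x), 240 wide (y), 95 high; origin at centre of underside. Its grey front panel, 130 up its slope, starts 30 above the bench at x=-100 and rises towards +x at 30 degrees from level; its outward normal leans 30 degrees from vertical, towards -x. Knobs (12 high) and display lie 8 to 60 mm up the slope. Nothing above the panel.
- strip_start (a point): Point on the panel's surface under the strip's centre line, at the strip's -y end; in the case frame (-22.1, -90, 75) mm. Axes parallel to the case's. The strip sits on a grey rail on the panel; the rail's height differs from unit to unit and is not measured: the seated strip's face lies 4 to 12 mm above this point along the panel's normal.
- strip_end (a point): The same at the strip's +y end; in the case frame (-22.1, +90, 75) mm. The strip is straight between the two points.
- wheel (a joint): Turn of the roller's wheel about its axle (the roller's x), rad; starts at 0, unlimited, turns freely. One radian is 18 mm of rolling.
- roller: Hand roller, about 300 g. Origin: lowest point of the wheel; z up the handle, x along the axle, y the rolling direction. Rubber wheel 36 in diameter, 44 wide, axle at z=18; fork plates (56 over all) down to z=8; steel guard plate 60 (x) x 66 (y) at z=40 to 48; wooden handle 30 (x) x 26 (y), z=48 to 105. Starts upright in the stand.
- stand: Fixed dark steel stand, 84 (x) x 66 (y), origin at centre of underside. Wheel and fork hang in its slot, 64 (x) x 44 (y), 4 mm play each way; the guard plate rests on the two walls along x, tops 46 up, so the stored roller's origin is 6 mm above the stand's. Axes as the roller's at the start; half a turn round is also fine.
- drive: Bystander: black flat drive box 150 x 60 x 20 mm lying on the bench, origin under its centre, loose.
- breadboard: Bystander: white breadboard 55 (x) x 165 (y) x 9 mm lying on the bench beyond the instrument, origin under its centre, loose.
- screwdriver: Bystander: screwdriver lying on the bench, loose.
- seg0 (a joint): Section 0 of 6 (0 at strip_start) of the aluminium trim strip, 30 mm long, 22 wide, centred 90 mm up the slope of the panel. Value: how far it stands out along the panel's normal, m; 0 = fully home on the rail, a hard stop; at most 0.006. Snug: moves in only when pushed with over 9 N along the normal; stays where left.
- seg1 (a joint): Section 1 of 6 (0 at strip_start) of the aluminium trim strip, 30 mm long, 22 wide, centred 90 mm up the slope of the panel. Value: how far it stands out along the panel's normal, m; 0 = fully home on the rail, a hard stop; at most 0.006. Snug: moves in only when pushed with over 9 N along the normal; stays where left.
- seg2 (a joint): Section 2 of 6 (0 at strip_start) of the aluminium trim strip, 30 mm long, 22 wide, centred 90 mm up the slope of the panel. Value: how far it stands out along the panel's normal, m; 0 = fully home on the rail, a hard stop; at most 0.006. Snug: moves in only when pushed with over 9 N along the normal; stays where left.
- seg3 (a joint): Section 3 of 6 (0 at strip_start) of the aluminium trim strip, 30 mm long, 22 wide, centred 90 mm up the slope of the panel. Value: how far it stands out along the panel's normal, m; 0 = fully home on the rail, a hard stop; at most 0.006. Snug: moves in only when pushed with over 9 N along the normal; stays where left.
- seg4 (a joint): Section 4 of 6 (0 at strip_start) of the aluminium trim strip, 30 mm long, 22 wide, centred 90 mm up the slope of the panel. Value: how far it stands out along the panel's normal, m; 0 = fully home on the rail, a hard stop; at most 0.006. Snug: moves in only when pushed with over 9 N along the normal; stays where left.
- seg5 (a joint): Section 5 of 6 (0 at strip_start) of the aluminium trim strip, 30 mm long, 22 wide, centred 90 mm up the slope of the panel. Value: how far it stands out along the panel's normal, m; 0 = fully home on the rail, a hard stop; at most 0.006. Snug: moves in only when pushed with over 9 N along the normal; stays where left.
There are look-alikes about, which are no part of the job. Several things have the shape of the stand; the one meant has the colours described above.

How it is judged:
By the outcome, as a careful person would: the job done as asked, in the order asked, and still so for the second after the job is handed in, with the robot touching nothing.
It also fails if it takes over 72 s, if anything falls off the work surface, if the arm or the gripper's body presses on something with over 40 N, if the wrist force passes 120 N, or if a joint passes its speed limit or range.

## Working session

There is one attempt and no reset: what is moved stays moved. The work goes in short steps, Python scripts to look and compute and a tool call to move; the robot and the scene stay as the last step left them, time stands still between calls to the robot, and variables do not carry over. Pictures are saved under pics/ and viewed, at most 10 in all, crops included, and the job is handed in when it is done.

Besides the shell and the picture viewer there is one more tool, called after "Request:" by a JSON object that holds its "name" and its "arguments", one argument or row to a line. apply_moves: Moves the arm, as the interface text tells. Shift numbers are shares of 0.25 m and turn numbers shares of pi rad, none past 1 either way. Its arguments: {"type":"object","properties":{"moves":{"type":"array"},"squeeze":{"type":"number"}},"required":["moves"]}

```bash
ls; mkdir -p pics
python3 - <<'E'
from cell import manip, viewer
import cv2
for n in("side","top"):
    cv2.imwrite(f"pics/{n}0.png",viewer.camera(n)); i=viewer.camera_info(n); print(n,i)
s=manip.read_state();print(s)
E
```

```text
pics
side {'camera_matrix': array([[493.77972617,   0.        , 279.31017281],
       [  0.        , 493.77972617, 211.21173035],
       [  0.        ,   0.        ,   1.        ]]), 'k1': -0.15635485252271258, 'R': array([[ 0.94217571, -0.33496136,  0.01028736],
       [-0.23888786, -0.69283692, -0.68037459],
       [ 0.23502666,  0.63857489, -0.73279232]]), 't': array([-482.20566633,  221.63041441, 1217.5441184 ])}
top {'camera_matrix': array([[429.05044419,   0.        , 286.14295796],
       [  0.        , 429.05044419, 210.39910608],
       [  0.        ,   0.        ,   1.        ]]), 'k1': -0.07475568096112595, 'R': array([[ 5.71667073e-03, -9.99981658e-01,  2.00081895e-03],
       [-9.75163044e-01, -6.01779066e-03, -2.21406469e-01],
       [ 2.21414448e-01, -6.85416815e-04, -9.75179559e-01]]), 't': array([ 86.05704654, 563.77009491, 980.32097232])}
{'clock': 0.1, 'joints': array([ 1.17041141e+00,  3.00372369e-01,  1.52148763e+00,  5.36131522e-06,
        1.32069930e+00, -6.66014154e-02]), 'qd': array([-6.72161735e-04, -1.76165747e-03, -2.19815789e-03,  2.48029565e-04,
        9.87789816e-04,  2.48612846e-06]), 'effort': array([ 3.11876538e-04, -5.32648122e+01, -3.53284442e+01,  7.09117041e-02,
        2.35450052e-02, -1.26656983e-04]), 'eef_pos': array([180.11297258, 519.45471473, 221.98001008]), 'eef_rot': array([-3.14062849e+00, -6.95143284e-05,  2.80780779e+00]), 'wrist_force': array([ 0.95290527, -0.07319756, -0.55155692]), 'moment': array([-0.00657396, -0.02790404,  0.03820479]), 'finger_force': 0.0, 'finger_gap': 94.08440674891719}
```

View pics/top0.png

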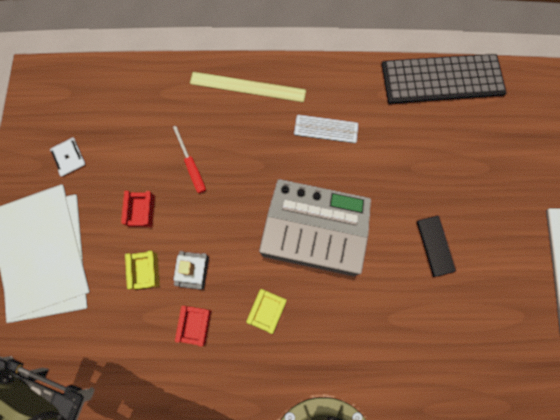

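View pics/side0.png

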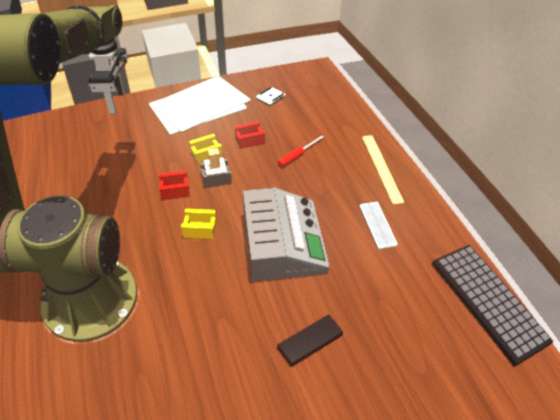

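The pictures show these candidates for the stand:
- Top view: red at (138,209) and (193,326), yellow at (141,270) and (267,311).
- Top view: dark/grey at (190,270), holding the wooden handle at (184,268). This matches the description (dark steel with the roller in it), so I choose it.

The instrument is at about (317,227) top, with knobs on the far side and the white six-section strip at about (320,212). I'll check both in close crops.

Run:
```python
import cv2,numpy as np
t=cv2.imread("pics/top0.png");s=cv2.imread("pics/side0.png")
f=lambda im,x,y,w,h,k:cv2.resize(im[y:y+h,x:x+w],None,fx=k,fy=k,interpolation=cv2.INTER_CUBIC)
a=f(t,165,240,55,60,6.6667);b=f(s,185,140,60,60,6.6667)
a=cv2.resize(a,(400,400*60//55));
out=np.zeros((440,800,3),np.uint8);out[:a.shape[0],:400]=a[:440];out[:b.shape[0],400:400+b.shape[1]]=b[:440,:400]
cv2.imwrite("pics/c1.png",out)
a=f(t,250,170,133,115,3);b=f(s,230,175,110,115,3.6)
out=np.zeros((420,800,3),np.uint8);out[:a.shape[0],:399]=a;out[:b.shape[0],400:400+b.shape[1]]=b[:420,:400]
cv2.imwrite("pics/c2.png",out)
```

```text
(no output)
```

View pics/c1.png

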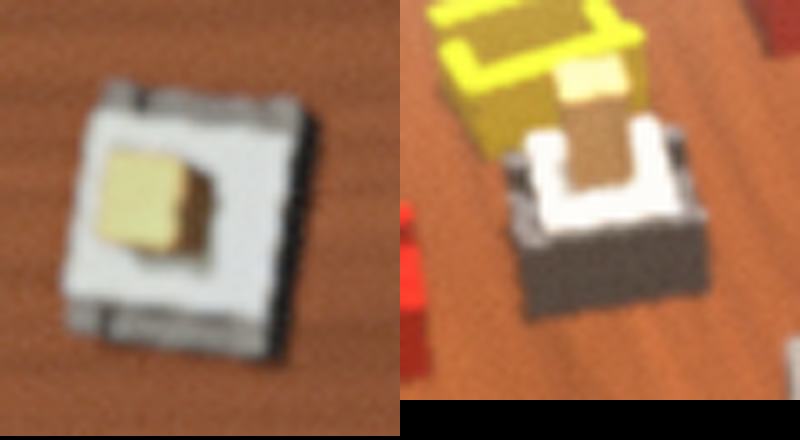

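View pics/c2.png

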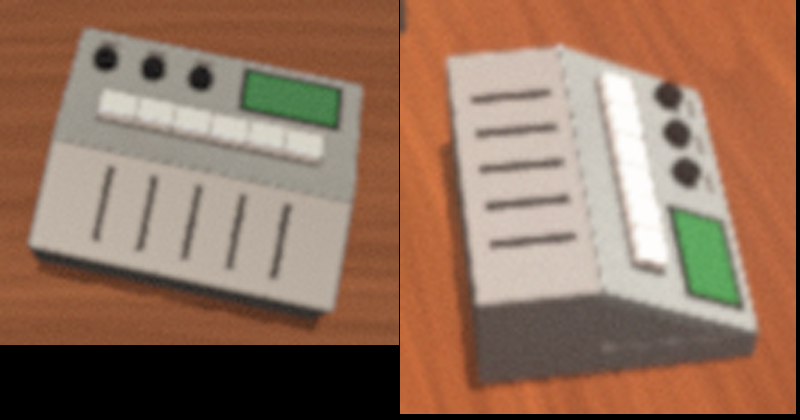

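The crops confirm it. The grey/dark stand holds a white guard plate and a wooden handle, and its long side runs roughly along world x. The instrument's knobs face away from the robot, so its -x axis points to world +x. The strip's six white sections are clear.

```bash
cat > h.py <<'E'
import numpy as np,cv2
from cell import manip,viewer
def ray(n,px):
    i=viewer.camera_info(n); K=np.array(i["camera_matrix"]);R=np.array(i["R"]);t=np.array(i["t"])
    u=cv2.undistortPoints(np.float64(px).reshape(-1,1,2),K,np.array([i["k1"],0,0,0.]))[:,0]
    return -R.T@t,np.c_[u,np.ones(len(u))]@R
def onz(n,px,z):
    o,d=ray(n,px); return (o+d*((z-o[2])/d[:,2])[:,None])
def tri(p,q):
    o1,d1=ray("top",[p]);o2,d2=ray("side",[q]);A=np.c_[d1[0],-d2[0]];s=np.linalg.lstsq(A,o2-o1,rcond=None)[0]
    a=o1+s[0]*d1[0];b=o2+s[1]*d2[0];return (a+b)/2,np.linalg.norm(a-b)
def blobs(im,lo,hi,box):
    x,y,w,h=box;m=np.zeros(im.shape[:2],np.uint8);m[y:y+h,x:x+w]=cv2.inRange(cv2.cvtColor(im,cv2.COLOR_BGR2HSV),lo,hi)[y:y+h,x:x+w]
    c=max(cv2.findContours(m,cv2.RETR_EXTERNAL,cv2.CHAIN_APPROX_NONE)[0],key=cv2.contourArea)
    M=cv2.moments(c);return c[:,0],np.array([M["m10"],M["m01"]])/M["m00"],cv2.contourArea(c)
def rect(n,c,z):
    r=cv2.minAreaRect(np.float32(onz(n,c,z)[:,:2]));return np.round(r[0],1),np.round(r[1],1),round(r[2],1)
E
python3 - <<'E'
from h import *
t=cv2.imread("pics/top0.png");s=cv2.imread("pics/side0.png")
hsv=cv2.cvtColor(t,cv2.COLOR_BGR2HSV);hs=cv2.cvtColor(s,cv2.COLOR_BGR2HSV)
print("handle",hsv[268,184],hs[152,212],"plate",hsv[262,198],hs[172,215],"strip",hsv[207,300],hs[210,296],"panel",hsv[190,290],"flat",hsv[240,300])
B=(165,240,55,60)
c,m,a=blobs(t,(18,60,150),(35,255,255),B);print("handle top",m,a,rect("top",c,111))
c,m,a=blobs(t,(0,0,190),(180,40,255),B);print("guard",m,a,rect("top",c,54))
c,m,a=blobs(t,(0,0,60),(180,60,255),B);print("stand+guard",a,rect("top",c,50))
c,ms,a=blobs(s,(15,40,190),(40,150,255),(200,140,25,25));print("handle side",ms,a,rect("side",c,111))
c,mt,a=blobs(t,(0,0,205),(180,35,255),(270,190,100,40));print("strip",mt,a,rect("top",c,82))
c,ms,a=blobs(s,(0,0,215),(180,40,255),(280,180,50,75));print("strip side",ms,a,rect("side",c,82));print("tri",tri(mt,ms))
# case corners from the top crop (px/3 + offset)
P=np.array([[30,243],[333,308],[85,28],[362,85]])/3+[250,170]-0.33
print(onz("top",P[:2],95),onz("top",P[2:],30))
Q=np.array([[447,57],[478,303]])-[400,0];Q=Q/3.6+[230,175]-.36
print("side flat back corners z95",onz("side",Q,95))
E
```

```text
handle [ 30  71 215] [ 29  57 254] plate [ 60   3 219] [ 21  10 251] strip [ 23  19 217] [ 15   6 248] panel [ 21  24 148] flat [ 12  38 148]
handle top [184.38472834 267.40234949] 113.5 (array([418.6, 319. ]), array([24.3, 29. ]), 84.7)
guard [188.93333333 268.9338843 ] 605.0 (array([420.5, 321. ]), array([65.1, 57.8]), 83.9)
stand+guard 955.5 (array([419.1, 320.7]), array([72.1, 83.7]), 83.7)
handle side [212.76447106 153.15968064] 83.5 (array([409.1, 302.6]), array([72.9, 36.9]), 59.5)
strip [351.09615385 217.32371795] 52.0 (array([542.8, -65.1]), array([25.6, 14.9]), 80.6)
strip side [294.88295769 221.2396204 ] 421.5 (array([559.2,  15.9]), array([190.6,  24.7]), 78.1)
tri (array([528.81845161, -53.86627058, 158.53011706]), np.float64(3.9057492126680704))
[[460.30414586 149.9920742   95.        ]
 [411.59902447 -82.08915332  95.        ]] [[ 652.87850299  110.64417178   30.        ]
 [ 604.32209868 -123.96607793   30.        ]]
side flat back corners z95 [[457.85208208 150.77063871  95.        ]
 [410.03375436 -81.01925552  95.        ]]
```

Run:
```python
from h import *
t=cv2.imread("pics/top0.png")
c,mt,a=blobs(t,(0,0,185),(180,35,255),(270,190,100,40));print("strip",mt,a,rect("top",c,84))
ms=[294.88,221.24];print(onz("top",[mt],84),onz("side",[ms],84));print(tri(mt,ms))
print("handle",tri([184.38,267.4],[212.76,153.16]),onz("side",[[212.76,153.16]],111))
print(manip.read_state()["eef_pos"])
from scipy.spatial.transform import Rotation as Ro
# gripping pose: tool z down; current rotation
R0=Ro.from_euler("xyz",manip.read_state()["eef_rot"]).as_matrix();print(R0.round(3))
```

```text
strip [320.27857143 210.95340136] 490.0 (array([557.5,   8.8]), array([180.6,  19.7]), 78.1)
[[557.65297376   8.07358928  84.        ]] [[556.80311077   7.54416605  84.        ]]
(array([557.41212693,   8.07825986,  83.37734097]), np.float64(0.7509923955473611))
handle (array([418.24392209, 320.62453789, 103.61794981]), np.float64(2.458857306447252)) [[415.4798937  312.04644569 111.        ]]
[180.11297258 519.45471473 221.98001008]
[[-0.945  0.328 -0.   ]
 [ 0.328  0.945 -0.001]
 [ 0.    -0.001 -1.   ]]
```

```bash
cat >> h.py <<'E'
from scipy.spatial.transform import Rotation as Ro
def rot(a,tau=0):
    a,tau=np.radians([a,tau]);y=np.array([np.cos(a),np.sin(a),0]);d=np.array([np.sin(a),-np.cos(a),0])
    z=-(np.cos(tau)*np.array([0,0,1])+np.sin(tau)*d);return np.c_[np.cross(y,z),y,z]
def plan(targets,ref=None):
    s=manip.read_state();p,R0=(s["eef_pos"],Ro.from_euler("xyz",s["eef_rot"]).as_matrix()) if ref is None else ref
    print("t",round(s["clock"],2),"pos",s["eef_pos"].round(1),"rot",s["eef_rot"].round(4),"F",s["wrist_force"].round(1),"gap",s["finger_gap"].round(1),"ff",round(float(s["finger_force"]),1))
    for P,R in targets:
        sh=R0.T@(np.array(P)-p)/250;w=Ro.from_matrix(R0.T@R).as_rotvec()/np.pi
        print(sh.round(4).tolist(),w.round(4).tolist())
E
python3 - <<'E'
from h import *
plan([([419,320.4,200],rot(84)),([419,320.4,73],rot(84))])
E
```

```text
Traceback (most recent call last):
  File "h.py", line 24, in plan
    print("t",round(s["clock"],2),"pos",s["eef_pos"].round(1),"rot",s["eef_rot"].round(4),"F",s["wrist_force"].round(1),"gap",s["finger_gap"].round(1),"ff",round(float(s["finger_force"]),1))
                                                                                                                              ^^^^^^^^^^^^^^^^^^^^^
AttributeError: 'float' object has no attribute 'round'
```

```bash
sed -i 's/s\["finger_gap"\].round(1)/round(s["finger_gap"],1)/' h.py
python3 - <<'E'
from h import *
plan([([419,320.4,200],rot(84)),([419,320.4,73],rot(84))])
E
```

```text
t 0.1 pos [180.1 519.5 222. ] rot [-3.1406e+00 -1.0000e-04  2.8078e+00] F [ 1.  -0.1 -0.6] gap 94.1 ff 0.0
[-1.1637, -0.4391, 0.0883] [-0.0003, -0.0001, -0.0729]
[-1.1637, -0.4386, 0.5963] [-0.0003, -0.0001, -0.0729]
```

Request:
{"name": "apply_moves", "arguments": {
  "moves": [
    [[-0.95,-0.36,0.08],[0,0,-0.073],0],
    [[-0.95,-0.36,0.08],[0,0,-0.073],0],
    [[-0.95,-0.36,0.08],[0,0,-0.073],0],
    [[-0.95,-0.36,0.08],[0,0,-0.073],0],
    [[-0.95,-0.36,0.08],[0,0,-0.073],0],
    [[-0.95,-0.36,0.08],[0,0,-0.073],0],
    [[-0.95,-0.36,0.08],[0,0,-0.073],0],
    [[-0.95,-0.36,0.08],[0,0,-0.073],0]
  ]
}}

```text
clock: 0.77
eef_pos: [376.7, 355.0, 201.9]
eef_rot: [-3.141, -0.001, 3.033]
wrist_force: [-0.5, -0.5, -0.3]
finger_gap: 93.8
finger_force: 0.0
```

Run:
```python
from h import *
plan([([419,320.4,170],rot(84)),([419,320.4,73],rot(84))])
```

```text
t 0.77 pos [376.7 355.  201.9] rot [-3.1407e+00 -6.0000e-04  3.0335e+00] F [-0.5 -0.5 -0.3] gap 93.8 ff 0.0
[-0.1834, -0.1192, 0.1276] [-0.0003, -0.0002, -0.0011]
[-0.1836, -0.1189, 0.5156] [-0.0003, -0.0002, -0.0011]
```

Request:
{"name": "apply_moves", "arguments": {
  "moves": [
    [[-0.183,-0.119,0.06],[0,0,0],0],
    [[-0.183,-0.119,0.1],[0,0,0],0],
    [[-0.183,-0.119,0.15],[0,0,0],0],
    [[-0.183,-0.119,0.2],[0,0,0],0],
    [[-0.183,-0.119,0.2],[0,0,0],0]
  ]
}}

```text
clock: 1.18
eef_pos: [416.0, 322.7, 150.2]
eef_rot: [-3.139, -0.003, 3.038]
wrist_force: [0.8, -0.5, -1.0]
finger_gap: 94.0
finger_force: 0.0
```

Run:
```python
from h import *
plan([([419,320.4,73],rot(84))])
t=viewer.camera("top");s=viewer.camera("side")
f=lambda im,x,y,w,h,k:cv2.resize(im[y:y+h,x:x+w],None,fx=k,fy=k,interpolation=cv2.INTER_CUBIC)
cv2.imwrite("pics/g1.png",np.hstack([f(t,150,220,80,90,5),f(s,170,90,80,90,5)]))
```

```text
t 1.18 pos [416.  322.7 150.2] rot [-3.1393e+00 -3.1000e-03  3.0377e+00] F [ 0.8 -0.5 -1. ] gap 94.0 ff 0.0
[-0.014, -0.0071, 0.3087] [-0.0007, -0.001, 0.0003]
```

View pics/g1.png

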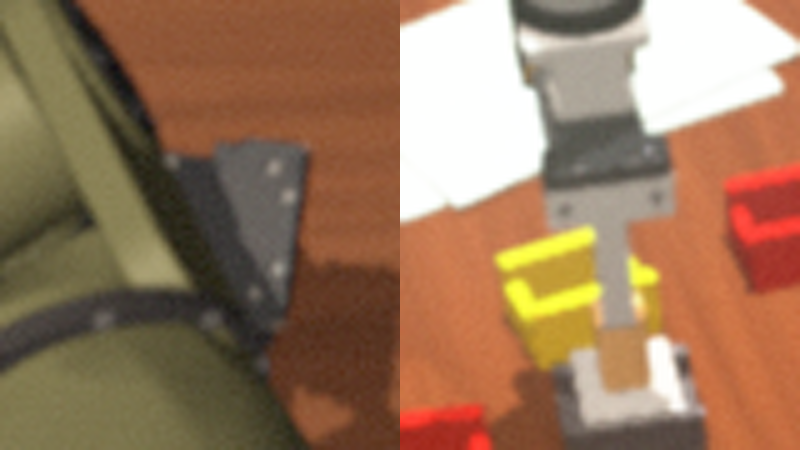

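The fingers straddle the handle: the near finger is at crop (617,270) and the handle at (622,350). I'll descend and grip.

Request:
{"name": "apply_moves", "arguments": {
  "moves": [
    [[-0.012,-0.006,0.1],[0,0,0],0],
    [[-0.012,-0.006,0.2],[0,0,0],0],
    [[-0.012,-0.006,0.27],[0,0,0],0],
    [[-0.012,-0.006,0.3],[0,0,0],0],
    [[-0.012,-0.006,0.304],[0,0,0],0],
    [[-0.012,-0.006,0.304],[0,0,0],0]
  ]
}}

```text
clock: 1.78
eef_pos: [420.5, 321.2, 77.4]
eef_rot: [3.141, 0.001, 3.038]
wrist_force: [0.3, 0.4, -0.0]
finger_gap: 94.2
finger_force: 0.0
```

Run:
```python
from h import *
plan([([419.2,320.4,73],rot(84))])
```

```text
t 1.78 pos [420.5 321.2  77.4] rot [3.1410e+00 7.0000e-04 3.0377e+00] F [ 0.3  0.4 -0. ] gap 94.2 ff 0.0
[0.0048, -0.0037, 0.0176] [0.0002, 0.0002, 0.0002]
```

Request:
{"name": "apply_moves", "arguments": {
  "moves": [
    [[0.004,-0.002,0.01],[0,0,0],0],
    [[0.004,-0.002,0.01],[0,0,0],0],
    [[0.004,-0.002,0.01],[0,0,0],0.5],
    [[0.004,-0.002,0.01],[0,0,0],1],
    [[0.004,-0.002,0.01],[0,0,0],1],
    [[0.004,-0.002,0.01],[0,0,0],1],
    [[0.004,-0.002,0.01],[0,0,0],1],
    [[0.004,-0.002,0.01],[0,0,0],1]
  ],
  "squeeze": 15
}}

```text
clock: 2.45
eef_pos: [419.3, 320.2, 74.0]
eef_rot: [3.142, 0.0, 3.037]
wrist_force: [-0.5, 0.1, -0.2]
finger_gap: 57.4
finger_force: 0.0
```

Request:
{"name": "apply_moves", "arguments": {
  "moves": [
    [[0,0,0],[0,0,0],1],
    [[0,0,0],[0,0,0],1],
    [[0,0,0],[0,0,0],1],
    [[0,0,0],[0,0,0],1],
    [[0,0,0],[0,0,0],1],
    [[0,0,0],[0,0,0],1],
    [[0,0,0],[0,0,0],1]
  ],
  "squeeze": 15
}}

```text
clock: 3.03
eef_pos: [419.3, 320.3, 74.0]
eef_rot: [3.141, 0.0, 3.037]
wrist_force: [0.2, -0.3, -0.1]
finger_gap: 26.1
finger_force: 15.0
```

Request:
{"name": "apply_moves", "arguments": {
  "moves": [
    [[0,0,0],[0,0,0],1],
    [[0,0,0],[0,0,0],1],
    [[0,0,0],[0,0,0],1]
  ],
  "squeeze": 60
}}

```text
clock: 3.28
eef_pos: [419.3, 320.3, 74.0]
eef_rot: [3.141, 0.0, 3.037]
wrist_force: [0.0, 1.2, 0.0]
finger_gap: 25.9
finger_force: 60.0
```

Run:
```python
from h import *
plan([([419.2,320.4,73],rot(84))])
```

```text
t 3.28 pos [419.3 320.3  74. ] rot [3.1415e+00 1.0000e-04 3.0372e+00] F [0.  1.2 0. ] gap 25.9 ff 60.0
[0.0005, 0.0004, 0.0038] [0.0, 0.0, 0.0001]
```

```bash
cat >> h.py <<'E'
C=np.array([553.6,9.3,75.5]);A=78.2;RT=rot(A,30);n=-RT[:,2];u=RT[:,1];L=68.
def at(s,h): return C+s*u+(h+L)*n, RT
def prog():
    p=manip.read_state()["eef_pos"];d=p-C
    print("s",round(d@u,1),"h",round(d@n-L,2),"across(up slope)",round(d@RT[:,0],1),"Fn",round(float(manip.read_state()["wrist_force"]@n),2))
E
python3 - <<'E'
from h import *
s=manip.read_state();ref=(np.array([419.3,320.3,224]),rot(84))
plan([at(75,70),at(75,30)],ref)
E
```

```text
t 3.28 pos [419.3 320.3  74. ] rot [3.1415e+00 1.0000e-04 3.0372e+00] F [0.  1.2 0. ] gap 25.9 ff 60.0
[-0.9692, -0.9105, 0.116] [-0.0084, 0.1665, 0.0315]
[-0.8896, -0.9024, 0.2545] [-0.0084, 0.1665, 0.0315]
```

Request:
{"name": "apply_moves", "arguments": {
  "moves": [
    [[0,0,-0.06],[0,0,0],1],
    [[0,0,-0.12],[0,0,0],1],
    [[0,0,-0.2],[0,0,0],1],
    [[0,0,-0.35],[0,0,0],1],
    [[0,0,-0.5],[0,0,0],1],
    [[0,0,-0.6],[0,0,0],1],
    [[0,0,-0.6],[0,0,0],1]
  ],
  "squeeze": 60
}}

```text
clock: 3.87
eef_pos: [420.5, 321.0, 229.1]
eef_rot: [3.137, 0.006, 3.037]
wrist_force: [0.6, -0.1, -1.9]
finger_gap: 26.0
finger_force: 60.0
```

Request:
{"name": "apply_moves", "arguments": {
  "moves": [
    [[-0.08,-0.075,0],[-0.0007,0.014,0.0026],1],
    [[-0.16,-0.15,0],[-0.0014,0.028,0.005],1],
    [[-0.27,-0.25,0],[-0.0022,0.045,0.008],1],
    [[-0.38,-0.35,0],[-0.003,0.065,0.012],1],
    [[-0.49,-0.46,0],[-0.004,0.084,0.016],1],
    [[-0.6,-0.56,0.02],[-0.005,0.103,0.02],1],
    [[-0.71,-0.66,0.04],[-0.006,0.122,0.023],1],
    [[-0.8,-0.75,0.06],[-0.007,0.14,0.026],1],
    [[-0.88,-0.83,0.08],[-0.0078,0.154,0.029],1],
    [[-0.94,-0.88,0.1],[-0.0084,0.163,0.031],1],
    [[-0.969,-0.91,0.116],[-0.0084,0.1665,0.0315],1],
    [[-0.969,-0.91,0.116],[-0.0084,0.1665,0.0315],1]
  ],
  "squeeze": 60
}}

```text
clock: 4.87
eef_pos: [636.9, 66.4, 190.7]
eef_rot: [-3.14, -0.529, 2.932]
wrist_force: [-0.7, 0.3, -3.0]
finger_gap: 25.9
finger_force: 60.0
```

Run:
```python
from h import *
plan([at(75,25)]);prog()
t=viewer.camera("top");s=viewer.camera("side")
f=lambda im,x,y,w,h,k:cv2.resize(im[y:y+h,x:x+w],None,fx=k,fy=k,interpolation=cv2.INTER_CUBIC)
cv2.imwrite("pics/g2.png",np.hstack([f(t,230,150,160,150,2.5),f(s,220,90,130,150,2.5)]))
```

```text
t 4.87 pos [636.9  66.4 190.7] rot [-3.1396 -0.5288  2.9319] F [-0.7  0.3 -3. ] gap 25.9 ff 60.0
[0.0108, 0.0083, 0.1668] [-0.0, -0.0017, -0.001]
s 72.9 h 66.68 across(up slope) -2.9 Fn -3.0
```

View pics/g2.png

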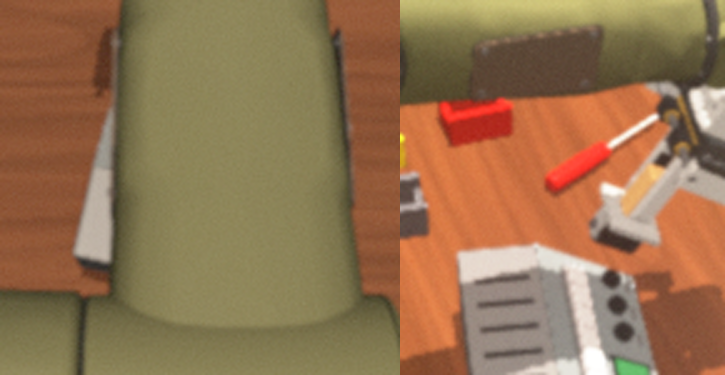

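The roller hangs tilted, square to the panel, with its wheel above the seg0 end of the strip (side crop wheel at about (610,235), strip end at about (575,270)). I'll move closer.

Request:
{"name": "apply_moves", "arguments": {
  "moves": [
    [[0.005,0.004,0.05],[0,-0.0017,-0.001],1],
    [[0.011,0.008,0.1],[0,-0.0017,-0.001],1],
    [[0.011,0.008,0.15],[0,-0.0017,-0.001],1],
    [[0.011,0.008,0.18],[0,-0.0017,-0.001],1],
    [[0.011,0.008,0.187],[0,-0.0017,-0.001],1],
    [[0.011,0.008,0.187],[0,-0.0017,-0.001],1]
  ],
  "squeeze": 60
}}

```text
clock: 5.47
eef_pos: [611.4, 76.5, 156.2]
eef_rot: [3.14, -0.518, 2.94]
wrist_force: [0.4, 0.1, -1.6]
finger_gap: 25.8
finger_force: 60.0
```

Run:
```python
from h import *
plan([at(75,18)]);prog()
```

```text
t 5.47 pos [611.4  76.5 156.2] rot [ 3.1399 -0.518   2.9402] F [ 0.4  0.1 -1.6] gap 25.8 ff 60.0
[-0.0129, -0.0104, 0.0211] [-0.0002, 0.0018, 0.0013]
s 77.6 h 23.27 across(up slope) 3.3 Fn -1.19
```

Request:
{"name": "apply_moves", "arguments": {
  "moves": [
    [[0,0,0],[0,0,0],1],
    [[0,0,0],[0,0,0],1],
    [[0,0,0],[0,0,0],1],
    [[0,0,0],[0,0,0],1]
  ],
  "squeeze": 60
}}

```text
clock: 5.8
eef_pos: [611.9, 75.9, 156.1]
eef_rot: [3.14, -0.518, 2.939]
wrist_force: [-0.1, -0.3, -4.3]
finger_gap: 25.5
finger_force: 60.0
```

Run:
```python
from h import *
plan([at(75,16)]);prog()
```

```text
t 5.8 pos [611.9  75.9 156.1] rot [ 3.1398 -0.5176  2.9394] F [-0.1 -0.3 -4.3] gap 25.5 ff 60.0
[-0.0105, -0.0084, 0.0301] [-0.0, 0.0019, 0.001]
s 77.1 h 23.52 across(up slope) 2.7 Fn -3.72
```

Request:
{"name": "apply_moves", "arguments": {
  "moves": [
    [[-0.005,-0.004,0.01],[0,0.001,0.0005],1],
    [[-0.0105,-0.0084,0.02],[0,0.0019,0.001],1],
    [[-0.0105,-0.0084,0.03],[0,0.0019,0.001],1],
    [[-0.0105,-0.0084,0.034],[0,0.0019,0.001],1],
    [[-0.0105,-0.0084,0.034],[0,0.0019,0.001],1],
    [[-0.0105,-0.0084,0.034],[0,0.0019,0.001],1]
  ],
  "squeeze": 60
}}

```text
clock: 6.3
eef_pos: [609.4, 74.3, 147.2]
eef_rot: [-3.141, -0.524, 2.936]
wrist_force: [-1.0, 0.1, -3.1]
finger_gap: 25.7
finger_force: 60.0
```

Run:
```python
from h import *
plan([at(75,12)]);prog()
```

```text
t 6.3 pos [609.4  74.3 147.2] rot [-3.1415 -0.5242  2.9358] F [-1.   0.1 -3.1] gap 25.7 ff 60.0
[-0.0003, -0.0, 0.0108] [-0.0001, -0.0002, 0.0001]
s 75.0 h 14.69 across(up slope) 0.1 Fn -3.17
```

Request:
{"name": "apply_moves", "arguments": {
  "moves": [
    [[0,0,0.004],[0,0,0],1],
    [[0,0,0.008],[0,0,0],1],
    [[0,0,0.008],[0,0,0],1]
  ],
  "squeeze": 60
}}

```text
clock: 6.55
eef_pos: [608.3, 74.5, 145.3]
eef_rot: [-3.141, -0.524, 2.936]
wrist_force: [1.3, -0.5, -2.9]
finger_gap: 25.6
finger_force: 60.0
```

Request:
{"name": "apply_moves", "arguments": {
  "moves": [
    [[0,0,0.003],[0,0,0],1],
    [[0,0,0.006],[0,0,0],1],
    [[0,0,0.006],[0,0,0],1]
  ],
  "squeeze": 60
}}

```text
clock: 6.8
eef_pos: [608.0, 74.6, 144.9]
eef_rot: [3.141, -0.522, 2.936]
wrist_force: [2.2, -1.3, 3.5]
finger_gap: 25.8
finger_force: 60.0
```

Request:
{"name": "apply_moves", "arguments": {
  "moves": [
    [[0,0,0.002],[0,0,0],1],
    [[0,0,0.004],[0,0,0],1],
    [[0,0,0.004],[0,0,0],1],
    [[0,0,0.004],[0,0,0],1]
  ],
  "squeeze": 60
}}

```text
clock: 7.13
eef_pos: [607.4, 74.7, 143.6]
eef_rot: [3.142, -0.523, 2.936]
wrist_force: [3.5, -0.6, 5.6]
finger_gap: 25.8
finger_force: 60.0
```

Run:
```python
from h import *
plan([at(75,10)]);prog()
```

```text
t 7.13 pos [607.4  74.7 143.6] rot [ 3.1415 -0.5234  2.9358] F [ 3.5 -0.6  5.6] gap 25.8 ff 60.0
[-0.0003, -0.0001, 0.0025] [-0.0, 0.0001, 0.0]
s 75.0 h 10.62 across(up slope) 0.1 Fn 6.67
```

Request:
{"name": "apply_moves", "arguments": {
  "moves": [
    [[0,0,0.002],[0,0,0],1],
    [[0,0,0.004],[0,0,0],1],
    [[0,0,0.006],[0,0,0],1],
    [[0,0,0.006],[0,0,0],1],
    [[0,0,0.006],[0,0,0],1]
  ],
  "squeeze": 60
}}

```text
clock: 7.55
eef_pos: [606.5, 74.9, 142.1]
eef_rot: [-3.142, -0.524, 2.936]
wrist_force: [3.8, -0.5, 4.7]
finger_gap: 25.8
finger_force: 60.0
```

Run:
```python
from h import *
prog()
```

```text
s 75.0 h 8.83 across(up slope) 0.0 Fn 5.97
```

Request:
{"name": "apply_moves", "arguments": {
  "moves": [
    [[0,0,0.002],[0,0,0],1],
    [[0,0,0.004],[0,0,0],1],
    [[0,0,0.006],[0,0,0],1],
    [[0,0,0.006],[0,0,0],1],
    [[0,0,0.006],[0,0,0],1]
  ],
  "squeeze": 60
}}

```text
clock: 7.97
eef_pos: [605.9, 75.0, 141.0]
eef_rot: [3.142, -0.523, 2.936]
wrist_force: [5.1, -0.9, 6.6]
finger_gap: 25.8
finger_force: 60.0
```

Run:
```python
from h import *
prog()
```

```text
s 75.0 h 7.63 across(up slope) 0.1 Fn 8.27
```

Request:
{"name": "apply_moves", "arguments": {
  "moves": [
    [[0,0,0.002],[0,0,0],1],
    [[0,0,0.004],[0,0,0],1],
    [[0,0,0.004],[0,0,0],1],
    [[0,0,0.004],[0,0,0],1]
  ],
  "squeeze": 60
}}

```text
clock: 8.3
eef_pos: [605.8, 75.0, 140.9]
eef_rot: [3.141, -0.522, 2.936]
wrist_force: [7.2, -2.0, 11.7]
finger_gap: 25.6
finger_force: 60.0
```

Run:
```python
from h import *
prog()
```

```text
s 75.0 h 7.48 across(up slope) 0.1 Fn 13.85
```

Request:
{"name": "apply_moves", "arguments": {
  "moves": [
    [[0,-0.01,0.002],[0,0,0],1],
    [[0,-0.02,0.002],[0,0,0],1],
    [[0,-0.03,0.002],[0,0,0],1],
    [[0,-0.04,0.002],[0,0,0],1],
    [[0,-0.05,0.002],[0,0,0],1],
    [[0,-0.06,0.002],[0,0,0],1]
  ],
  "squeeze": 60
}}

```text
clock: 8.8
eef_pos: [602.7, 60.7, 140.9]
eef_rot: [3.14, -0.521, 2.937]
wrist_force: [8.9, -0.1, 13.7]
finger_gap: 25.8
finger_force: 60.0
```

Run:
```python
from h import *
prog();plan([])
```

```text
s 60.3 h 7.42 across(up slope) 0.2 Fn 16.23
t 8.8 pos [602.7  60.7 140.9] rot [ 3.1402 -0.5209  2.9366] F [ 8.9 -0.1 13.7] gap 25.8 ff 60.0
```

Request:
{"name": "apply_moves", "arguments": {
  "moves": [
    [[0,-0.01,0],[0,0,0],1],
    [[0,-0.02,0],[0,0,0],1],
    [[0,-0.03,0],[0,0,0],1],
    [[0,-0.04,0],[0,0,0],1],
    [[0,-0.05,0],[0,0,0],1],
    [[0,-0.06,0],[0,0,0],1],
    [[0,-0.06,0],[0,0,0],1]
  ],
  "squeeze": 60
}}

```text
clock: 9.38
eef_pos: [599.6, 45.3, 141.0]
eef_rot: [3.141, -0.521, 2.936]
wrist_force: [7.8, -2.4, 13.9]
finger_gap: 25.9
finger_force: 60.0
```

Run:
```python
from h import *
prog();plan([])
```

```text
s 44.7 h 7.54 across(up slope) 0.1 Fn 16.12
t 9.38 pos [599.6  45.3 141. ] rot [ 3.141  -0.5209  2.9357] F [ 7.8 -2.4 13.9] gap 25.9 ff 60.0
```

Contact force is about 19 N, and seg1 is home at the same level. I'll keep rolling.

Request:
{"name": "apply_moves", "arguments": {
  "moves": [
    [[0,-0.01,0],[0,0,0],1],
    [[0,-0.02,0],[0,0,0],1],
    [[0,-0.03,0],[0,0,0],1],
    [[0,-0.04,0],[0,0,0],1],
    [[0,-0.05,0],[0,0,0],1],
    [[0,-0.06,0],[0,0,0],1],
    [[0,-0.07,0],[0,0,0],1],
    [[0,-0.08,0],[0,0,0],1],
    [[0,-0.09,0],[0,0,0],1],
    [[0,-0.1,0],[0,0,0],1],
    [[0,-0.11,0],[0,0,0],1],
    [[0,-0.12,0],[0,0,0],1]
  ],
  "squeeze": 60
}}

```text
clock: 10.38
eef_pos: [593.6, 16.4, 141.0]
eef_rot: [3.141, -0.521, 2.936]
wrist_force: [8.9, -0.6, 15.2]
finger_gap: 25.8
finger_force: 60.0
```

Run:
```python
from h import *
prog();plan([])
```

```text
s 15.1 h 7.55 across(up slope) 0.1 Fn 17.57
t 10.38 pos [593.6  16.4 141. ] rot [ 3.1409 -0.5206  2.9362] F [ 8.9 -0.6 15.2] gap 25.8 ff 60.0
```

Request:
{"name": "apply_moves", "arguments": {
  "moves": [
    [[0,-0.01,0],[0,0,0],1],
    [[0,-0.02,0],[0,0,0],1],
    [[0,-0.03,0],[0,0,0],1],
    [[0,-0.04,0],[0,0,0],1],
    [[0,-0.05,0],[0,0,0],1],
    [[0,-0.06,0],[0,0,0],1],
    [[0,-0.07,0],[0,0,0],1],
    [[0,-0.08,0],[0,0,0],1],
    [[0,-0.09,0],[0,0,0],1],
    [[0,-0.1,0],[0,0,0],1],
    [[0,-0.11,0],[0,0,0],1],
    [[0,-0.12,0],[0,0,0],1]
  ],
  "squeeze": 60
}}

```text
clock: 11.38
eef_pos: [587.5, -13.0, 141.0]
eef_rot: [3.141, -0.52, 2.936]
wrist_force: [9.9, -1.5, 14.3]
finger_gap: 26.0
finger_force: 60.0
```

Run:
```python
from h import *
prog();plan([])
```

```text
s -14.9 h 7.57 across(up slope) 0.0 Fn 17.4
t 11.38 pos [587.5 -13.  141. ] rot [ 3.141  -0.5205  2.9361] F [ 9.9 -1.5 14.3] gap 26.0 ff 60.0
```

Request:
{"name": "apply_moves", "arguments": {
  "moves": [
    [[0,-0.01,0],[0,0,0],1],
    [[0,-0.02,0],[0,0,0],1],
    [[0,-0.03,0],[0,0,0],1],
    [[0,-0.04,0],[0,0,0],1],
    [[0,-0.05,0],[0,0,0],1],
    [[0,-0.06,0],[0,0,0],1],
    [[0,-0.07,0],[0,0,0],1],
    [[0,-0.08,0],[0,0,0],1],
    [[0,-0.09,0],[0,0,0],1],
    [[0,-0.1,0],[0,0,0],1],
    [[0,-0.11,0],[0,0,0],1],
    [[0,-0.12,0],[0,0,0],1]
  ],
  "squeeze": 60
}}

```text
clock: 12.38
eef_pos: [581.4, -42.4, 140.8]
eef_rot: [3.141, -0.521, 2.936]
wrist_force: [9.2, -1.1, 13.4]
finger_gap: 26.0
finger_force: 60.0
```

Run:
```python
from h import *
prog();plan([])
```

```text
s -44.9 h 7.45 across(up slope) -0.0 Fn 16.16
t 12.38 pos [581.4 -42.4 140.8] rot [ 3.1412 -0.5206  2.936 ] F [ 9.2 -1.1 13.4] gap 26.0 ff 60.0
```

Request:
{"name": "apply_moves", "arguments": {
  "moves": [
    [[0,-0.01,0],[0,0,0],1],
    [[0,-0.02,0],[0,0,0],1],
    [[0,-0.03,0],[0,0,0],1],
    [[0,-0.04,0],[0,0,0],1],
    [[0,-0.05,0],[0,0,0],1],
    [[0,-0.06,0],[0,0,0],1],
    [[0,-0.07,0],[0,0,0],1],
    [[0,-0.08,0],[0,0,0],1],
    [[0,-0.09,0],[0,0,0],1],
    [[0,-0.1,0],[0,0,0],1],
    [[0,-0.11,0],[0,0,0],1],
    [[0,-0.12,0],[0,0,0],1]
  ],
  "squeeze": 60
}}

```text
clock: 13.38
eef_pos: [575.2, -71.8, 140.7]
eef_rot: [3.141, -0.521, 2.936]
wrist_force: [9.2, -1.3, 13.2]
finger_gap: 25.5
finger_force: 60.0
```

Run:
```python
from h import *
prog();plan([])
```

```text
s -74.9 h 7.33 across(up slope) -0.0 Fn 16.11
t 13.38 pos [575.2 -71.8 140.7] rot [ 3.1414 -0.5208  2.9361] F [ 9.2 -1.3 13.2] gap 25.5 ff 60.0
```

All six sections sit at one level (h 7.3–7.6). I'll run to the strip end, then make a confirming return pass.

Request:
{"name": "apply_moves", "arguments": {
  "moves": [
    [[0,-0.01,0],[0,0,0],1],
    [[0,-0.02,0],[0,0,0],1],
    [[0,-0.032,0],[0,0,0],1],
    [[0,-0.032,0],[0,0,0],1],
    [[0,-0.02,0],[0,0,0],1],
    [[0,0,0],[0,0,0],1],
    [[0,0.02,0],[0,0,0],1],
    [[0,0.04,0],[0,0,0],1],
    [[0,0.06,0],[0,0,0],1],
    [[0,0.08,0],[0,0,0],1],
    [[0,0.1,0],[0,0,0],1],
    [[0,0.12,0],[0,0,0],1]
  ],
  "squeeze": 60
}}

```text
clock: 14.38
eef_pos: [581.4, -42.4, 140.8]
eef_rot: [-3.141, -0.521, 2.936]
wrist_force: [8.9, -2.9, 13.5]
finger_gap: 26.0
finger_force: 60.0
```

Request:
{"name": "apply_moves", "arguments": {
  "moves": [
    [[0,0.02,0],[0,0,0],1],
    [[0,0.04,0],[0,0,0],1],
    [[0,0.06,0],[0,0,0],1],
    [[0,0.08,0],[0,0,0],1],
    [[0,0.1,0],[0,0,0],1],
    [[0,0.12,0],[0,0,0],1],
    [[0,0.14,0],[0,0,0],1],
    [[0,0.16,0],[0,0,0],1],
    [[0,0.18,0],[0,0,0],1],
    [[0,0.2,0],[0,0,0],1],
    [[0,0.22,0],[0,0,0],1],
    [[0,0.24,0],[0,0,0],1]
  ],
  "squeeze": 60
}}

```text
clock: 15.38
eef_pos: [593.7, 16.3, 140.9]
eef_rot: [3.142, -0.52, 2.936]
wrist_force: [9.7, -3.8, 14.2]
finger_gap: 25.9
finger_force: 60.0
```

Run:
```python
from h import *
prog();plan([])
```

```text
s 15.1 h 7.56 across(up slope) -0.0 Fn 17.43
t 15.38 pos [593.7  16.3 140.9] rot [ 3.1415 -0.5204  2.9357] F [ 9.7 -3.8 14.2] gap 25.9 ff 60.0
```

Continue to s ≈ 83, then lift along the normal.

Request:
{"name": "apply_moves", "arguments": {
  "moves": [
    [[0,0.025,0],[0,0,0],1],
    [[0,0.05,0],[0,0,0],1],
    [[0,0.075,0],[0,0,0],1],
    [[0,0.1,0],[0,0,0],1],
    [[0,0.125,0],[0,0,0],1],
    [[0,0.15,0],[0,0,0],1],
    [[0,0.175,0],[0,0,0],1],
    [[0,0.2,0],[0,0,0],1],
    [[0,0.225,0],[0,0,0],1],
    [[0,0.25,0],[0,0,0],1],
    [[0,0.27,0],[0,0,0],1],
    [[0,0.27,0],[0,0,0],1]
  ],
  "squeeze": 60
}}

```text
clock: 16.38
eef_pos: [607.5, 83.2, 140.8]
eef_rot: [3.141, -0.52, 2.937]
wrist_force: [9.3, -1.1, 12.9]
finger_gap: 25.5
finger_force: 60.0
```

Run:
```python
from h import *
prog()
```

```text
s 83.4 h 7.35 across(up slope) 0.0 Fn 15.8
```

Request:
{"name": "apply_moves", "arguments": {
  "moves": [
    [[0,0,-0.01],[0,0,0],1],
    [[0,0,-0.03],[0,0,0],1],
    [[0,0,-0.07],[0,0,0],1],
    [[0,0,-0.13],[0,0,0],1],
    [[0,0,-0.2],[0,0,0],1],
    [[0,0,-0.27],[0,0,0],1],
    [[0,0,-0.32],[0,0,0],1],
    [[0,0,-0.35],[0,0,0],1],
    [[0,0,-0.35],[0,0,0],1],
    [[0,0,-0.35],[0,0,0],1]
  ],
  "squeeze": 60
}}

```text
clock: 17.22
eef_pos: [649.2, 73.5, 214.1]
eef_rot: [-3.141, -0.526, 2.936]
wrist_force: [-0.0, -0.3, -3.3]
finger_gap: 25.7
finger_force: 60.0
```

Run:
```python
from h import *
prog()
R=rot(84);plan([([419.3,320.3,240],R),([419.3,320.3,170],R)])
s=viewer.camera("side");f=lambda im,x,y,w,h,k:cv2.resize(im[y:y+h,x:x+w],None,fx=k,fy=k,interpolation=cv2.INTER_CUBIC)
cv2.imwrite("pics/g3.png",f(s,220,80,130,150,4))
```

```text
s 82.4 h 92.22 across(up slope) -0.4 Fn -2.86
t 17.22 pos [649.2  73.5 214.1] rot [-3.141  -0.5257  2.9355] F [-0.  -0.3 -3.3] gap 25.7 ff 60.0
[1.0053, 0.7783, 0.4628] [0.0083, -0.1672, -0.0315]
[0.8648, 0.7784, 0.705] [0.0083, -0.1672, -0.0315]
```

View pics/g3.png

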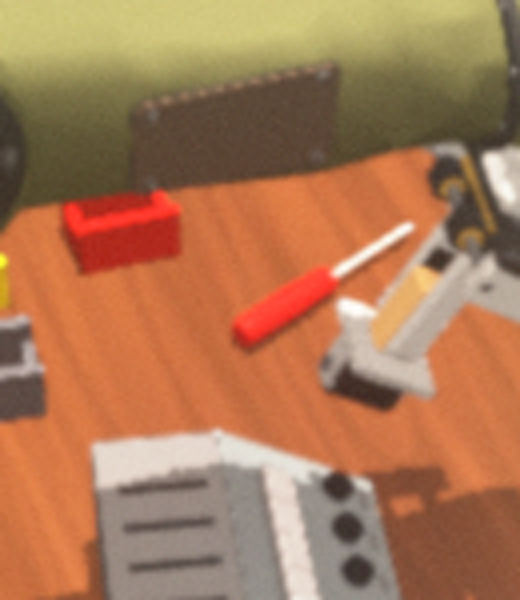

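The strip is now even in the picture (crop (285,540)), and the roller is still straight in the grip. I'll return to above the stand.

Request:
{"name": "apply_moves", "arguments": {
  "moves": [
    [[0.08,0.06,0.03],[0.0007,-0.014,-0.0026],1],
    [[0.17,0.13,0.07],[0.0014,-0.028,-0.005],1],
    [[0.27,0.21,0.12],[0.0022,-0.045,-0.008],1],
    [[0.38,0.29,0.17],[0.003,-0.065,-0.012],1],
    [[0.49,0.38,0.225],[0.004,-0.084,-0.016],1],
    [[0.6,0.46,0.275],[0.005,-0.103,-0.02],1],
    [[0.71,0.55,0.325],[0.006,-0.122,-0.023],1],
    [[0.8,0.62,0.37],[0.007,-0.14,-0.026],1],
    [[0.88,0.69,0.405],[0.0078,-0.154,-0.029],1],
    [[0.94,0.74,0.435],[0.0083,-0.163,-0.031],1],
    [[0.99,0.778,0.46],[0.0083,-0.1672,-0.0315],1],
    [[0.99,0.778,0.46],[0.0083,-0.1672,-0.0315],1]
  ],
  "squeeze": 60
}}

```text
clock: 18.27
eef_pos: [420.2, 321.1, 239.1]
eef_rot: [-3.142, 0.001, 3.04]
wrist_force: [-0.0, 0.8, -3.2]
finger_gap: 25.7
finger_force: 60.0
```

Request:
{"name": "apply_moves", "arguments": {
  "moves": [
    [[0,0,0],[0,0,0],1],
    [[0,0,0],[0,0,0],1],
    [[0,0,0],[0,0,0],1],
    [[0,0,0],[0,0,0],1]
  ]
}}

```text
clock: 18.6
eef_pos: [423.5, 318.8, 239.0]
eef_rot: [-3.141, 0.001, 3.036]
wrist_force: [-0.5, -0.1, -3.0]
finger_gap: 25.7
finger_force: 60.0
```

Run:
```python
from h import *
R=rot(84);plan([([419.3,320.3,135],R)])
```

```text
t 18.6 pos [423.5 318.8 239. ] rot [-3.1413e+00  9.0000e-04  3.0358e+00] F [-0.5 -0.1 -3. ] gap 25.7 ff 60.0
[0.0176, 0.0043, 0.416] [-0.0001, 0.0003, -0.0003]
```

Request:
{"name": "apply_moves", "arguments": {
  "moves": [
    [[0.0176,0.0043,0.06],[0,0,0],1],
    [[0.0176,0.0043,0.14],[0,0,0],1],
    [[0.0176,0.0043,0.22],[0,0,0],1],
    [[0.0176,0.0043,0.3],[0,0,0],1],
    [[0.0176,0.0043,0.37],[0,0,0],1],
    [[0.0176,0.0043,0.41],[0,0,0],1],
    [[0.0176,0.0043,0.416],[0,0,0],1],
    [[0.0176,0.0043,0.416],[0,0,0],1],
    [[0.0176,0.0043,0.416],[0,0,0],1],
    [[0.0176,0.0043,0.416],[0,0,0],1]
  ]
}}

```text
clock: 19.43
eef_pos: [419.4, 321.3, 136.5]
eef_rot: [3.14, 0.003, 3.037]
wrist_force: [-0.3, 0.1, -2.6]
finger_gap: 25.8
finger_force: 60.0
```

Run:
```python
from h import *
R=rot(84.0);plan([([419.3,320.3,110],R),([419.3,320.3,74],R)])
s=viewer.camera("side");f=lambda im,x,y,w,h,k:cv2.resize(im[y:y+h,x:x+w],None,fx=k,fy=k,interpolation=cv2.INTER_CUBIC)
cv2.imwrite("pics/g4.png",f(s,170,100,80,100,5))
```

```text
t 19.43 pos [419.4 321.3 136.5] rot [3.1402e+00 2.9000e-03 3.0369e+00] F [-0.3  0.1 -2.6] gap 25.8 ff 60.0
[0.0004, -0.004, 0.1059] [0.0004, 0.0009, -0.0]
[0.0008, -0.0042, 0.2499] [0.0004, 0.0009, -0.0]
```

View pics/g4.png

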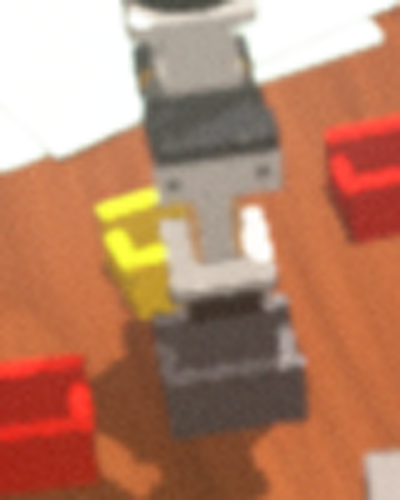

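The roller is level above the dark stand's slot (crop roller (220,285), stand (230,370)). I'll lower it gently.

Request:
{"name": "apply_moves", "arguments": {
  "moves": [
    [[0,-0.004,0.02],[0,0,0],1],
    [[0,-0.004,0.05],[0,0,0],1],
    [[0,-0.004,0.08],[0,0,0],1],
    [[0,-0.004,0.11],[0,0,0],1],
    [[0,-0.004,0.14],[0,0,0],1],
    [[0,-0.004,0.16],[0,0,0],1],
    [[0,-0.004,0.17],[0,0,0],1],
    [[0,-0.004,0.17],[0,0,0],1],
    [[0,-0.004,0.17],[0,0,0],1]
  ]
}}

```text
clock: 20.23
eef_pos: [418.9, 320.1, 92.9]
eef_rot: [3.141, 0.002, 3.037]
wrist_force: [0.3, -1.1, -2.9]
finger_gap: 25.9
finger_force: 60.0
```

Run:
```python
from h import *
R=rot(84.0);plan([([419.3,320.3,76],R),([419.3,320.3,74],R)])
```

```text
t 20.23 pos [418.9 320.1  92.9] rot [3.1413e+00 1.6000e-03 3.0370e+00] F [ 0.3 -1.1 -2.9] gap 25.9 ff 60.0
[-0.0012, 0.0009, 0.0677] [0.0001, 0.0005, 0.0001]
[-0.0012, 0.0009, 0.0757] [0.0001, 0.0005, 0.0001]
```

Request:
{"name": "apply_moves", "arguments": {
  "moves": [
    [[-0.0012,0,0.015],[0,0,0],1],
    [[-0.0012,0,0.03],[0,0,0],1],
    [[-0.0012,0,0.045],[0,0,0],1],
    [[-0.0012,0,0.06],[0,0,0],1],
    [[-0.0012,0,0.07],[0,0,0],1],
    [[-0.0012,0,0.074],[0,0,0],1],
    [[-0.0012,0,0.074],[0,0,0],1],
    [[-0.0012,0,0.074],[0,0,0],1]
  ]
}}

```text
clock: 20.9
eef_pos: [419.3, 320.1, 74.4]
eef_rot: [3.141, 0.002, 3.037]
wrist_force: [0.1, 0.5, -3.6]
finger_gap: 26.0
finger_force: 60.0
```

Run:
```python
from h import *
R=rot(84.0);plan([([419.3,320.3,74],R)])
```

```text
t 20.9 pos [419.3 320.1  74.4] rot [3.1413e+00 1.7000e-03 3.0371e+00] F [ 0.1  0.5 -3.6] gap 26.0 ff 60.0
[-0.0001, 0.0009, 0.0017] [0.0001, 0.0005, 0.0001]
```

Request:
{"name": "apply_moves", "arguments": {
  "moves": [
    [[0,0,0.003],[0,0,0],1],
    [[0,0,0.005],[0,0,0],1],
    [[0,0,0.005],[0,0,0],1],
    [[0,0,0.005],[0,0,0],1]
  ]
}}

```text
clock: 21.23
eef_pos: [419.4, 320.1, 74.0]
eef_rot: [3.141, 0.002, 3.037]
wrist_force: [-1.9, -2.1, 7.2]
finger_gap: 25.9
finger_force: 60.0
```

The guard plate is resting on the stand. I'll ease off, release, and back away straight up.

Request:
{"name": "apply_moves", "arguments": {
  "moves": [
    [[0,0,-0.003],[0,0,0],1],
    [[0,0,-0.003],[0,0,0],1],
    [[0,0,-0.003],[0,0,0],0.6],
    [[0,0,-0.003],[0,0,0],0.4],
    [[0,0,-0.003],[0,0,0],0.2],
    [[0,0,-0.003],[0,0,0],0],
    [[0,0,-0.003],[0,0,0],0],
    [[0,0,-0.003],[0,0,0],0],
    [[0,0,-0.003],[0,0,0],0],
    [[0,0,-0.003],[0,0,0],0]
  ]
}}

```text
clock: 22.07
eef_pos: [419.2, 320.0, 73.9]
eef_rot: [3.141, 0.002, 3.037]
wrist_force: [0.3, 0.8, -0.8]
finger_gap: 75.8
finger_force: 0.0
```

Request:
{"name": "apply_moves", "arguments": {
  "moves": [
    [[0,0,-0.02],[0,0,0],0],
    [[0,0,-0.05],[0,0,0],0],
    [[0,0,-0.1],[0,0,0],0],
    [[0,0,-0.18],[0,0,0],0],
    [[0,0,-0.28],[0,0,0],0],
    [[0,0,-0.4],[0,0,0],0],
    [[0,0,-0.5],[0,0,0],0],
    [[0,0,-0.58],[0,0,0],0],
    [[0,0,-0.6],[0,0,0],0],
    [[0,0,-0.6],[0,0,0],0]
  ]
}}

```text
clock: 22.9
eef_pos: [419.3, 320.3, 225.5]
eef_rot: [3.139, 0.004, 3.037]
wrist_force: [-0.5, 0.2, -0.0]
finger_gap: 94.0
finger_force: 0.0
```

Request:
{"name": "apply_moves", "arguments": {
  "moves": [
    [[0.1,0.04,0],[0,0,0],0],
    [[0.2,0.1,0],[0,0,0],0],
    [[0.3,0.16,0],[0,0,0],0],
    [[0.4,0.23,0],[0,0,0],0],
    [[0.5,0.3,0],[0,0,0],0],
    [[0.6,0.38,0],[0,0,0],0],
    [[0.7,0.46,0],[0,0,0],0],
    [[0.76,0.5,0],[0,0,0],0],
    [[0.78,0.52,0],[0,0,0],0],
    [[0.78,0.52,0],[0,0,0],0]
  ]
}}

```text
clock: 23.73
eef_pos: [237.7, 470.0, 222.4]
eef_rot: [-3.14, 0.001, 3.039]
wrist_force: [-0.3, -0.1, 0.6]
finger_gap: 93.7
finger_force: 0.0
```

Run:
```python
from h import *
plan([])
t=viewer.camera("top");s=viewer.camera("side")
B=(165,240,55,60)
c,m,a=blobs(t,(18,60,150),(35,255,255),B);print("handle top",m,a,rect("top",c,111))
c,m,a=blobs(t,(0,0,190),(180,40,255),B);print("guard",m,a,rect("top",c,54))
f=lambda im,x,y,w,h,k:cv2.resize(im[y:y+h,x:x+w],None,fx=k,fy=k,interpolation=cv2.INTER_CUBIC)
cv2.imwrite("pics/g5.png",np.hstack([f(t,110,170,290,140,1.4)[:190],f(s,170,130,180,88,2.16)[:190]]) if 0 else f(s,140,80,270,220,2.9))
cv2.imwrite("pics/t5.png",t)
```

```text
t 23.73 pos [237.7 470.  222.4] rot [-3.1402e+00  8.0000e-04  3.0389e+00] F [-0.3 -0.1  0.6] gap 93.7 ff 0.0
handle top [184.89085546 267.36135693] 113.0 (array([418.7, 317.7]), array([24.5, 29. ]), 83.6)
guard [189.4515775  268.94128944] 607.5 (array([420.5, 319.9]), array([65.1, 57.7]), 84.3)
```

View pics/g5.png

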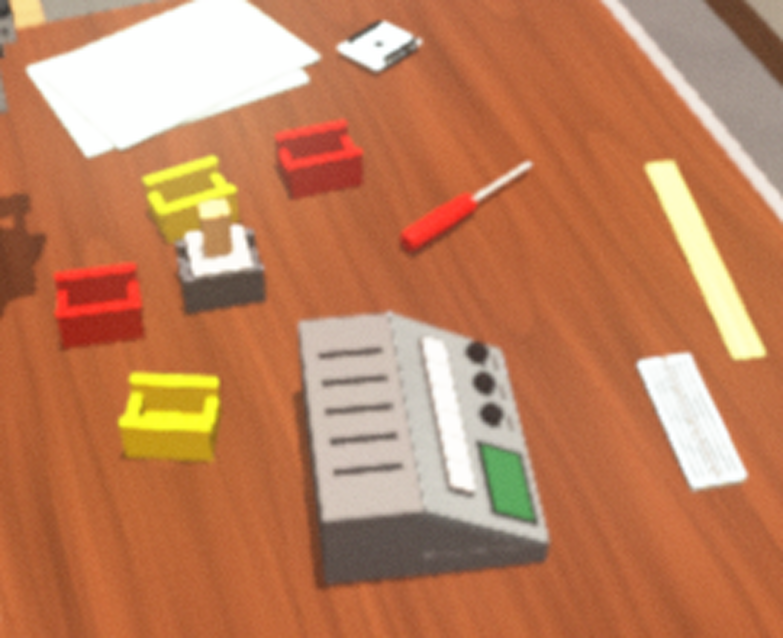

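The roller is upright in the dark stand (crop (215,245)). The strip is straight and even (crop (447,415)), and the bystanders in view haven't moved. I'll hand in.

```bash
python3 -c "
from cell import manip
print(manip.sign_off())"
```

```text
the job is handed in; nothing more can be done
None
```

I rolled all six strip sections home at about 19–20 N, by the readings after each move. The roller is back upright in its stand, released, and the job was handed in at about 24 s.

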